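Pack the printing block in the free bay and close the carton

TASK

One bay of the shipping carton already holds a printing block. Take the printing block with the blue handle from the sloping stand, set it down flat, handle up, on the floor of the bay that is still free, let go of it, then close the carton: fold the plain flap down flat first and after it the flap with the red tape. Do not drop the block into the bay, do not push the packed block about, and do not knock over or shift the ink jar.

Things in the scene. Friction and masses are not known exactly. Their poses are not given: they have to be found in the camera images.
- block: The printing block to pack: wooden slab 80 (own x) x 90 (own y) x 30 mm thick, on its back a blue bar handle 20 (x) x 70 (y) mm, 35 mm tall (from 30 to 65 mm above the printing face), centred. Origin: centre of the printing face; z points out of the back through the handle. It starts on the stand, leaning 35 degrees (z leans towards the robot, x uphill). 0.15 to 0.3 kg.
- packed: The block already packed in one bay: pale wood, 80 x 80 x 30 mm with the same bar handle in pale wood, 65 mm tall in all. Origin: centre of its underside.
- stand: Fixed plywood stand, 130 mm deep, 150 mm wide, its face sloping 35 degrees and rising along its own +x (away from the robot); the middle of the face is 55 mm above the table. A lip along the lower edge, 12 mm high over the face, stops the block. Origin: on the table under the middle.
- carton: Fixed open cardboard carton, outside 200 (own x) x 260 (own y) x 90 mm high, walls and floor 5 mm. A divider along x at its middle, as high as the walls, makes two bays, each about 190 x 122 mm inside, centred at y = +65 mm and y = -65 mm. Origin: centre of the underside, z up.
- pad: Fixed cork pad, 150 (x) x 100 (y) x 4 mm, lying in the middle (to 10 mm) of the free bay's floor; axes parallel to the carton's. Origin: centre of its underside, 5 mm above the table.
- flap_plain (a joint): Angle of the plain flap, hinged along the rim of the carton's +y wall: 0 = folded down flat over the carton, 1.57 = upright, more = leaning outwards (limit 2.4). 196 mm wide (along x), 130 mm long, 4 mm thick. It stays where it is left; 0.5 N at its edge moves it.
- flap_tape (a joint): Angle of the flap with a red tape strip along its free edge, hinged along the rim of the carton's -y wall; same sense. 196 mm wide, 150 mm long, 4 mm thick. Folded down it lies just above the plain flap.
- plain_hinge (a point): Middle of the plain flap's hinge line, 90 mm above the table; axes as the carton's.
- tape_hinge (a point): Middle of the taped flap's hinge line, 95 mm above the table; axes as the carton's.
- plain_edge (a point): Middle of the plain flap's free edge, 130 mm from its hinge.
- tape_edge (a point): Middle of the taped flap's free edge, 150 mm from its hinge.
- inkjar: Loose amber ink jar with black cap standing on the table, 56 mm diameter, 75 mm tall. Origin: centre of its underside.
Things that resemble listed ones, but are neither listed nor needed, are in the scene too. What is shaped like the block but turquoise is not meant.

How it is judged:
By the outcome, as a careful person would: the job done as asked, in the order asked, and still so for the second after the job is handed in, with the robot touching nothing.
It also fails if it takes over 67 s, if anything falls off the work surface, if the arm or the gripper's body presses on something with over 40 N, if the wrist force passes 120 N, or if a joint passes its speed limit or range.

ROBOT

A 6-joint arm with a two-finger parallel gripper is mounted at the origin on the work surface. World frame = base frame: x ahead of the robot, y to its left, z up, the work surface at z = 0. Lengths are in m, angles in rad, forces in N, time in s.
With the tool pointing down it reaches from about 0.375 to 0.925 m from the base axis. Payload 5.7 kg.
Tool frame: the origin (TCP) lies midway between the tips of the shut fingers; the grasp point (between the pads) lies 19 mm behind it; z points along the fingers, y is the line along which they close (so a half turn about z gives the same grasp; the last joint's range is limited). The gripper opens to 88 mm and grips with 3 to 60 N. Pads are 20 mm wide; open, the fingers measure 115 mm over their backs; the gripper's body (75 mm by 178 mm) begins 61 mm behind the grasp point.
Start: joints at [-1.307, 0.359, 1.51, -0, 1.272, -0.115], TCP at [0.222, -0.557, 0.2] pointing down, gripper open.
Joint ranges: [-2.97, 2.97], [-1.01, 2.36], [0.21, 2.38], [-0.96, 4.11], [0.2, 2.71], [-2.98, 2.98]. Speed limits (rad/s): [2.39, 2.39, 3.14, 3.14, 3.14, 3.14].

INTERFACE

Orientations are given as a rotation vector (axis times angle).
In Python, from cell import sensors, capture, workorder, look_for gives the robot as it stands. The module is installed in compiled form; this text tells all that it offers.
- The arm moves only by the tool jog_arm, never from a script. Its argument "deltas" is a list of rows, each a list of 3 entries, a list of its own where there are three numbers: the turn, a rotation vector about the tool's x, y, z scaled (see below), then the shift along the tool's x, y, z scaled (see below), then the closure, from -1 (fully open) to 1 (shut). A call has 1 to 20 rows; each row shifts and turns the commanded pose from where the row before left it, along the tool's axes as they then stand; what a row does not reach is not made up. The controller multiplies each number of a shift by 0.06 m and each number of a turn by 0.08 rad. A row lasts 1/8 s, in which the tool goes at most 62.5 mm and 10.7 degrees, less where a joint would pass 70% of its speed; a pose out of reach is approached as far as the arm can. A call with a number of a shift or a turn outside -1 to 1 is refused whole. A call with a gripper value outside its range is refused whole. The fingers move at their own pace and stop on an object; "newtons" is the grip in N (left out, the last holds). Time passes only in rows, so rows that do not move let the fingers close. It gives the time, the measured TCP pose, the force, the opening and the grip force at its end, in the units of the state.
- sensors.observe(): the state, without advancing time (a new reading comes with each control period).
- capture(name): name is "scene" or "top" or "wrist"; returns a dict with "color" (480x640x3 uint8, red, green, blue), "fovy" (degrees; the focal length in pixels is half the picture's height over the tangent of half this angle, whatever the lens; pixels are square), "cx", "cy" (the principal point, pixels), "distortion" ([k1, k2, p1, p2, k3] as OpenCV has them; the pictures are not rectified), "R" (3x3) and "t" (3): a world point X has camera coordinates R X + t. Camera axes: x right, y down, z forward; pixel columns grow to the right and rows downward; lengths in m; the calibration is good to about 2 mm. A picture is of the moment at which its call begins. There is no depth.
- workorder.job_done(): hands the job in; it is judged then, once.
Trained networks look in a picture, given as the dict that the camera call returned (one of the last four; its "shot" number tells which), for a name from the list of things; names that differ only in an ending like _2 or _b are one class to them, and where a whole thing is asked for, a point or a joint stands for the part that bears it (a point fixed in the world has none). Each returns a list of dicts, best first, with "confidence" (0 to 1); they miss things now and then, are a little off and sometimes report something else, mostly with a low value. They report only what shows in the picture. A call takes as long as a camera call. They do not tell look-alikes from the thing itself.
- look_for(picture, query): "extent" ([left, top, right, bottom] in pixels, round what is visible of it).
The state is a dict: "time": time; "joint_positions": joint angles; "qd": joint speeds; "joint_efforts": joint torques, N m; "tcp_pos": TCP position; "tcp_rot": TCP orientation; "force": force on the tool from outside, world axes, zero at the start; "torque": the same for the moment, N m; "gripper_width": finger opening in m; "grip_force": force on a finger pad.
Only numpy, scipy, OpenCV 4.12 (cv2) and the standard library are available. Lean on these libraries where they do the work, as an engineer would, in place of code of your own. Each camera call takes 0.05 s, during which the arm holds its last target. There are 200 camera calls.

## Working session

There is one attempt and no reset: what is moved stays moved. The work goes in short steps, Python scripts to look and compute and a tool call to move; the robot and the scene stay as the last step left them, time stands still between calls to the robot, and variables do not carry over. Pictures are saved under pics/ and viewed, at most 10 in all, crops included, and the job is handed in when it is done.

Besides the shell and the picture viewer there is one more tool, called after ">>>" as name(argument=value, ...) on one line, values as JSON. jog_arm: Moves the arm, as the interface text tells. Its arguments: {"type":"object","properties":{"deltas":{"type":"array"},"newtons":{"type":"number"}},"required":["deltas"]}

```bash
mkdir -p pics; python3 - <<'E'
from cell import sensors, capture, look_for
import cv2,json,pickle
s=sensors.observe(); print({k:s[k] for k in('time','tcp_pos','tcp_rot','force','gripper_width')})
for n in('scene','top'):
    p=capture(n); cv2.imwrite(f'pics/{n}1.png',p['color'][:,:,::-1]); pickle.dump(p,open(f'{n}1.pkl','wb'))
    print(n,p['fovy'],p['cx'],p['cy'],p['distortion'],p['R'],p['t'])
    for q in('block','packed','stand','carton','pad','flap_plain','flap_tape','inkjar'):
        print(q,[(round(d['confidence'],2),[round(v) for v in d['extent']]) for d in look_for(p,q)][:4])
E
```

```text
{'time': 0.0, 'tcp_pos': array([ 0.22169177, -0.55675895,  0.19892009]), 'tcp_rot': array([-3.08361531e+00, -5.91179389e-01,  2.01892361e-04]), 'force': array([ 0.00866882, -0.38941484, -0.30635608]), 'gripper_width': 0.08768249300456457}
scene 54.817616497986606 320.3414501314158 232.95304135460188 [-0.11227901  0.          0.          0.          0.        ] [[-0.3700369   0.92897726  0.0085985 ]
 [ 0.67738534  0.27613198 -0.68183593]
 [-0.6357844  -0.24647996 -0.7314546 ]] [ 0.21344858 -0.25517771  1.38317976]
block [(0.97, [230, 216, 277, 264]), (0.8, [168, 186, 216, 219]), (0.3, [281, 191, 303, 224])]
packed [(0.62, [402, 296, 451, 344])]
stand [(0.6, [148, 207, 238, 253])]
carton [(0.77, [292, 167, 521, 374])]
pad [(0.57, [342, 264, 404, 320]), (0.36, [398, 296, 452, 345])]
flap_plain [(0.87, [438, 258, 524, 352])]
flap_tape [(0.89, [294, 173, 371, 285])]
inkjar [(0.61, [284, 191, 304, 227])]
top 56.26728801890855 324.15042280053547 245.70751137836498 [-0.09533732  0.          0.          0.          0.        ] [[ 1.91196865e-03 -9.99715047e-01 -2.37942924e-02]
 [-9.96937324e-01 -4.53009513e-05 -7.82046733e-02]
 [ 7.81813108e-02  2.38709431e-02 -9.96653330e-01]] [-0.0228987   0.51731886  0.94799944]
block [(0.79, [471, 240, 523, 281]), (0.77, [378, 214, 432, 274])]
packed []
stand [(0.62, [448, 218, 529, 283])]
carton [(0.61, [103, 149, 337, 300])]
pad [(0.61, [238, 199, 300, 276])]
flap_plain [(0.86, [110, 148, 180, 261])]
flap_tape [(0.64, [285, 188, 339, 300])]
inkjar [(0.95, [374, 298, 399, 321])]
```

View pics/scene1.png

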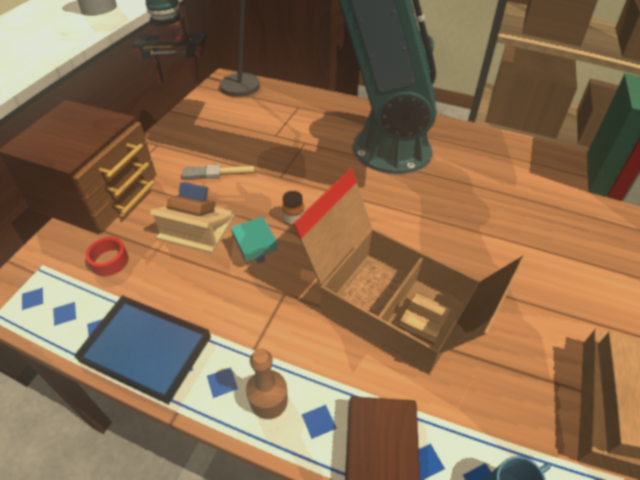

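View pics/top1.png

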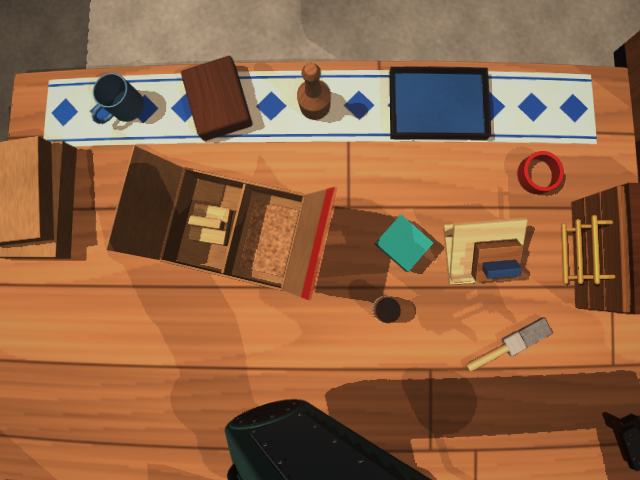

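The scene view shows the blue-handled block on the stand (scene ~(190,205), top ~(500,260)). The turquoise decoy is at top (405,243), the free bay with the pad at top (270,235), and the jar at top (388,310). I'll zoom in for the corner points.

```bash
python3 - <<'E'
import cv2,numpy as np
t=cv2.imread('pics/top1.png');s=cv2.imread('pics/scene1.png')
def crop(i,x,y,w,h,k):
    c=cv2.resize(i[y:y+h,x:x+w],None,fx=k,fy=k,interpolation=cv2.INTER_CUBIC)
    for u in range(0,w,10): cv2.putText(c,str(x+u),(u*k,8),0,.28,(255,255,255),1) if u%20==0 else 0; cv2.line(c,(u*k,10),(u*k,14),(255,255,255),1)
    for v in range(0,h,10): cv2.putText(c,str(y+v),(0,v*k+4),0,.28,(255,255,255),1)
    return c
a=crop(t,435,205,100,100,4);b=crop(s,145,175,100,100,4)
cv2.imwrite('pics/c1.png',np.hstack([a,b]))
a=crop(t,100,140,250,170,3);cv2.imwrite('pics/c2.png',a)
a=crop(s,285,160,250,220,3)[:600];cv2.imwrite('pics/c3.png',a)
E
```

```text
(no output)
```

View pics/c1.png

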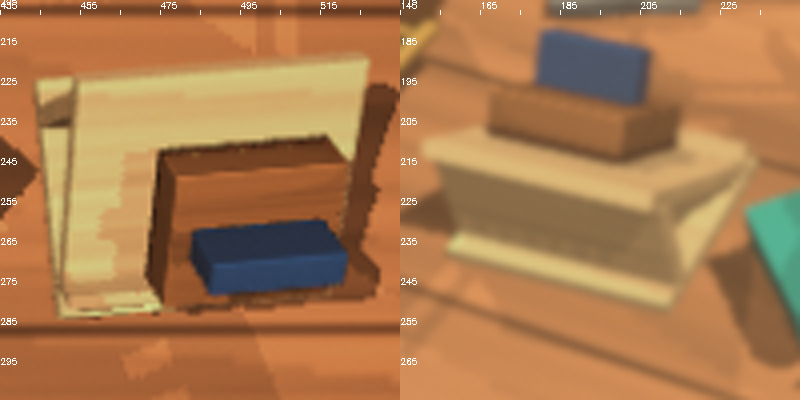

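View pics/c2.png

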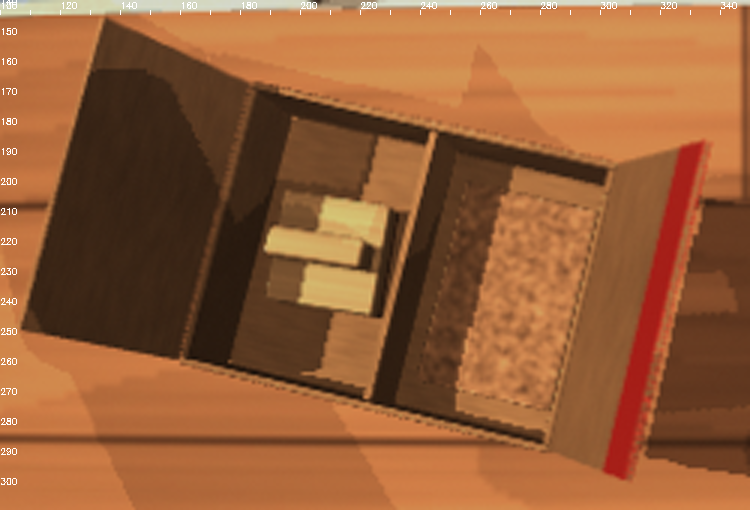

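Top view: the carton rim corners are at about (185,168), (161,260), (303,194) and (282,290). The tape flap's free edge runs (337,187)–(310,300). The block's uphill edge is at (475,242)–(517,239) and its handle top at (488,271)–(522,268). Next is the scene crop of the carton.

View pics/c3.png

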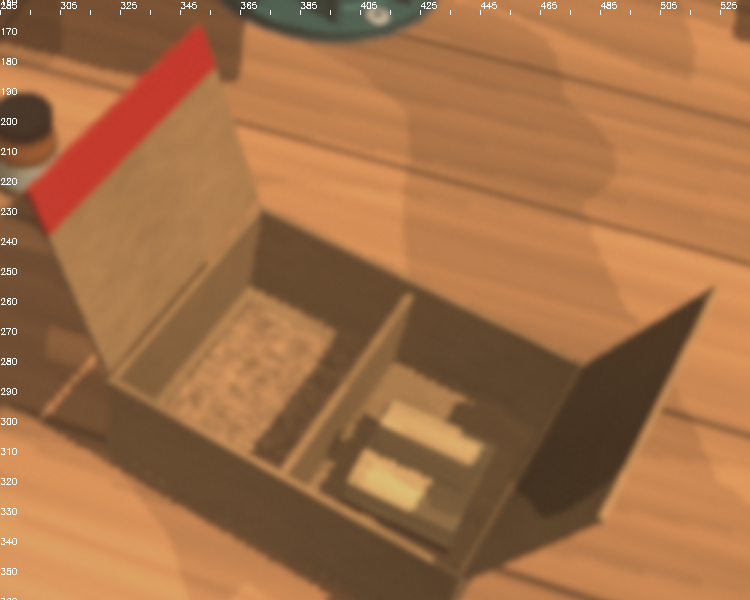

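Scene view: the tape free edge runs (353,168)–(294,222). The carton rim corners are at (321,286), (372,230), (438,353) and (478,282), and the plain free edge runs (523,256)–(485,333). Now I'll fit the poses.

```bash
cat > h.py <<'E'
import numpy as np,cv2,pickle
from scipy.optimize import least_squares
from scipy.spatial.transform import Rotation as Ro
def proj(p,X):
    f=240/np.tan(np.radians(p['fovy'])/2)
    K=np.array([[f,0,p['cx']],[0,f,p['cy']],[0,0,1]])
    return cv2.projectPoints(np.array(X,float).reshape(-1,3),cv2.Rodrigues(np.array(p['R']))[0],np.array(p['t']),K,np.array(p['distortion']))[0][:,0]
def Rz(a): return Ro.from_euler('z',a).as_matrix()
S,T=[pickle.load(open(f'{n}1.pkl','rb')) for n in('scene','top')]
E
cat > fit.py <<'E'
from h import *
np.set_printoptions(precision=4,suppress=True)
def cart(v):
    x,y,a,p,t,px,py=v
    L=[]
    for sx in(-1,1):
        L+=[[sx*.1,.13,.09],[sx*.1,-.13,.09],[sx*.098,.13-.13*np.cos(p),.09+.13*np.sin(p)],[sx*.098,-.13+.15*np.cos(t),.095+.15*np.sin(t)]]
    L+=[[px-.075,py-.05,.009],[px-.075,py+.05,.009],[px+.075,py+.05,.009]]
    return np.array(L)@Rz(a).T+[x,y,0]
# order: -x:(+y rim,-y rim,plain,tape), +x: same, pad
zt=[(161,260),(281.7,290),(107.3,249.3),(310,300),(185,168.3),(303.3,194.3),(135,145),(337.3,187.3),(0,0),(241.7,268.3),(251.7,200)]
zs=[(478.3,282.3),(372.3,230),(522.7,256),(352.7,168.3),(438.3,352.7),(321,286),(485,333.3),(294.3,222.3),(368.3,256),(396.7,270),(0,0)]
def res(v):
    X=cart(v);o=[]
    for p,z in((T,zt),(S,zs)):
        z=np.array(z);d=proj(p,X)-z;d[z[:,0]==0]=0;o.append(d)
    return np.vstack(o)
f=least_squares(lambda v:res(v).ravel(),[.55,.1,-.2,2,1.8,0,-.065],loss='soft_l1')
print('carton',f.x,'\n',res(f.x).round(1).tolist())
# block: x,y,z of printing-face centre, yaw; tilt 35
def RB(a): return Rz(a)@Ro.from_euler('y',-np.radians(35)).as_matrix()
B=np.array([[.04,-.045,.03],[.04,.045,.03],[.04,-.045,0],[.04,.045,0],[.01,-.035,.065],[.01,.035,.065],[-.01,-.035,.065],[-.01,.035,.065]])
bt=[(522.5,245),(479.5,248.75),(517,238.75),(475,242.5),(522,268),(487.7,271),(521.3,275.5),(487.5,278.5)]
bs=[(167.5,197.5),(202,205.5),(166.75,207.5),(200.5,215),(180,182.5),(207.5,187.5),(0,0),(0,0)]
def rb(v):
    X=B@RB(v[3]).T+v[:3];o=[]
    for p,z in((T,bt),(S,bs)):
        z=np.array(z);d=proj(p,X)-z;d[z[:,0]==0]=0;o.append(d)
    return np.vstack(o)
g=least_squares(lambda v:rb(v).ravel(),[.5,-.35,.06,0],loss='soft_l1')
print('block',g.x,'\n',rb(g.x).round(1).tolist())
# jar: cap top centre in top image, z=.075
def jar(v): return np.vstack([proj(T,[[v[0],v[1],.075]])-[387,310],proj(S,[[v[0],v[1],.075]])-[293,196]])
j=least_squares(lambda v:jar(v).ravel(),[.4,-.15]);print('jar',j.x,jar(j.x))
R=RB(g.x[3]);print('handle grasp pt',g.x[:3]+R@[0,0,.048],'z',R[:,2],'y',R[:,1])
E
python3 fit.py
```

```text
carton [ 0.5498  0.1638 -0.2325  1.9998  2.0131 -0.0039 -0.0733] 
 [[-2.2, 0.0], [0.0, 0.4], [-1.3, -0.5], [-0.8, -0.0], [-1.3, -2.2], [2.0, -0.5], [-0.5, -0.2], [-1.1, 0.2], [0.0, 0.0], [-0.4, 0.4], [6.2, 2.7], [1.6, -2.1], [-1.1, -3.1], [1.0, -0.9], [-2.7, -0.9], [-0.3, 0.1], [-1.1, -0.2], [-0.7, -0.7], [-2.0, 0.3], [-2.3, 1.4], [7.1, 7.0], [0.0, 0.0]]
block [ 0.4925 -0.3793  0.0441  0.0882] 
 [[-0.5, 0.6], [-1.0, 0.8], [-0.8, -0.5], [-1.2, -0.4], [0.1, -0.0], [0.0, 0.2], [-0.6, 0.8], [-0.8, 1.0], [-0.6, -1.1], [-1.7, -1.6], [-1.1, 1.1], [-1.6, 1.3], [-1.5, -0.6], [-3.3, -0.2], [0.0, 0.0], [0.0, 0.0]]
jar [ 0.3826 -0.1502] [[-0.1169  0.3241]
 [-0.2786  0.4438]]
handle grasp pt [ 0.4651 -0.3817  0.0834] z [-0.5713 -0.0505  0.8192] y [-0.088   0.9961  0.    ]
```

```bash
cat >> h.py <<'E'
def plan(pos,R,n,s=None):
    """identical rows taking the tool from the present (or given) pose to pos,R"""
    if s is None:
        from cell import sensors
        o=sensors.observe(); s=(o['tcp_pos'],Ro.from_rotvec(o['tcp_rot']).as_matrix())
    p0,R0=s; w=Ro.from_matrix(R0.T@R).as_rotvec()/n
    M=sum(Ro.from_rotvec(k*w).as_matrix() for k in range(n))
    v=np.linalg.solve(M,R0.T@(np.array(pos)-p0))
    print(n,'rows: turn',(w/.08).round(3),'shift',(v/.06).round(3))
    return np.array(pos),R
def RB(a): return Rz(a)@Ro.from_euler('y',-np.radians(35)).as_matrix()
def tool(Rb,sg):  # tool z=-block z, tool y=sg*block x
    z=-Rb[:,2];y=sg*Rb[:,0];return np.c_[np.cross(y,z),y,z]
C=np.array([.4925,-.3793,.0441]);YB=.0882
E
python3 - <<'E'
from h import *
from cell import sensors
o=sensors.observe();print(Ro.from_rotvec(o['tcp_rot']).as_matrix().round(2))
for sg in(1,-1):
    Rt=tool(RB(YB),sg); 
    plan(C+RB(YB)@[0,0,.152],Rt,16)
E
```

```text
[[ 0.93  0.37 -0.  ]
 [ 0.37 -0.93  0.  ]
 [ 0.   -0.   -1.  ]]
16 rows: turn [-0.41   0.305 -0.967] shift [0.266 0.048 0.068]
16 rows: turn [0.329 0.442 1.403] shift [ 0.09  -0.266  0.123]
```

>>> jog_arm(deltas=[[[-0.41,0.305,-0.967],[0.266,0.048,0.068],-0.3],[[-0.41,0.305,-0.967],[0.266,0.048,0.068],-0.3],[[-0.41,0.305,-0.967],[0.266,0.048,0.068],-0.3],[[-0.41,0.305,-0.967],[0.266,0.048,0.068],-0.3],[[-0.41,0.305,-0.967],[0.266,0.048,0.068],-0.3],[[-0.41,0.305,-0.967],[0.266,0.048,0.068],-0.3],[[-0.41,0.305,-0.967],[0.266,0.048,0.068],-0.3],[[-0.41,0.305,-0.967],[0.266,0.048,0.068],-0.3],[[-0.41,0.305,-0.967],[0.266,0.048,0.068],-0.3],[[-0.41,0.305,-0.967],[0.266,0.048,0.068],-0.3],[[-0.41,0.305,-0.967],[0.266,0.048,0.068],-0.3],[[-0.41,0.305,-0.967],[0.266,0.048,0.068],-0.3],[[-0.41,0.305,-0.967],[0.266,0.048,0.068],-0.3],[[-0.41,0.305,-0.967],[0.266,0.048,0.068],-0.3],[[-0.41,0.305,-0.967],[0.266,0.048,0.068],-0.3],[[-0.41,0.305,-0.967],[0.266,0.048,0.068],-0.3],[[0,0,0],[0,0,0],-0.3]])

```text
time: 3.02
tcp_pos: [0.4052, -0.3866, 0.1677]
tcp_rot: [1.799, 1.962, 0.62]
force: [1.0, -0.0, 0.1]
gripper_width: 0.0573
grip_force: 0.0
```

```bash
python3 - <<'E'
from h import *
from cell import sensors,capture
o=sensors.observe();print(o['tcp_pos'],o['time'],o['joint_positions'])
p=capture('wrist');pickle.dump(p,open('w1.pkl','wb'));c=p['color'][:,:,::-1].copy()
R=RB(YB)
print('target',C+R@[0,0,.152]);plan(C+R@[0,0,.152],tool(R,1),1)
B=np.array([[.04,-.045,.03],[.04,.045,.03],[-.04,.045,.03],[-.04,-.045,.03],[.01,-.035,.065],[.01,.035,.065],[-.01,.035,.065],[-.01,-.035,.065]])
q=proj(p,B@R.T+C)
for a,b in q: cv2.circle(c,(int(round(a)),int(round(b))),2,(0,255,255),-1)
print(q.round(1).tolist())
cv2.imwrite('pics/w1.png',c)
E
```

```text
[ 0.40522927 -0.38660074  0.1676875 ] 3.025 [-1.32265685  0.27468213  1.96119652  0.76610303  0.95608414 -1.88171524]
target [ 0.40565527 -0.38697963  0.16861111]
1 rows: turn [-0.003  0.009 -0.026] shift [ 0.011  0.01  -0.004]
[[370.1, 285.6], [373.8, 166.2], [261.3, 166.4], [265.3, 285.8], [332.5, 289.6], [333.3, 186.3], [301.9, 186.3], [303.0, 289.6]]
```

View pics/w1.png

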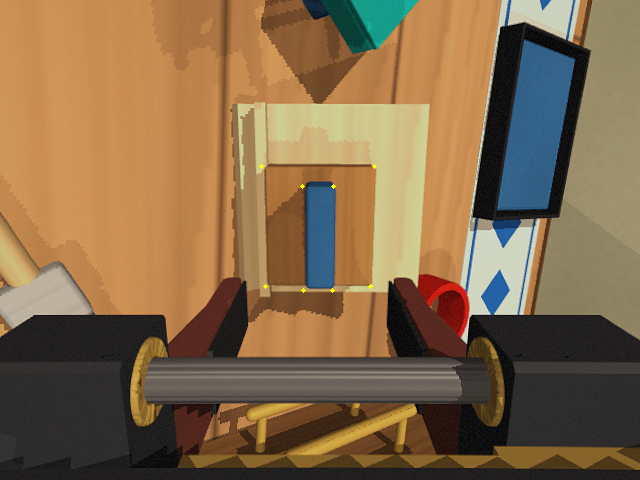

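The wrist view confirms the fit: the handle is at x 305–335, y 183–290, within 2–3 px of the prediction, so a 1.5 mm uphill correction is enough. Descending now.

>>> jog_arm(deltas=[[[0,0.01,-0.026],[0.01,0.035,0.3],-0.3],[[0,0,0],[0,0,0.4],-0.3],[[0,0,0],[0,0,0.4],-0.3],[[0,0,0],[0,0,0.3],-0.3],[[0,0,0],[0,0,0.3],-0.3],[[0,0,0],[0,0,0.26],-0.3],[[0,0,0],[0,0,0],-0.3],[[0,0,0],[0,0,0],1],[[0,0,0],[0,0,0],1],[[0,0,0],[0,0,0],1],[[0,0,0],[0,0,0],1],[[0,0,0],[0,0,0],1]], newtons=30)

```text
time: 4.58
tcp_pos: [0.4743, -0.3809, 0.0732]
tcp_rot: [1.795, 1.965, 0.619]
force: [-3.3, 0.0, 0.5]
gripper_width: 0.0201
grip_force: 30.0
```

```bash
cat >> h.py <<'E'
CP=np.array([.5498,.1638,0]);CY=-.2325
def cw(x,y,z): return CP+Rz(CY)@[x,y,z]
def down(yaw): # tool down, tool y along carton-like x at yaw
    return tool(Rz(yaw),1)
E
python3 - <<'E'
from h import *
from cell import sensors
o=sensors.observe();p=o['tcp_pos'];R=Ro.from_rotvec(o['tcp_rot']).as_matrix()
s=plan(p+[0,0,.08],R,4)
s=plan([.47,-.38,.34],down(CY),10,s)
s=plan(cw(0,-.066,.34),down(CY),14,s)
E
```

```text
4 rows: turn [0. 0. 0.] shift [-0.     0.191 -0.273]
10 rows: turn [ 0.757 -0.122  0.391] shift [ 0.011  0.097 -0.301]
14 rows: turn [0. 0. 0.] shift [ 0.573 -0.057  0.   ]
```

>>> jog_arm(deltas=[[[0,0,0],[0,0.19,-0.273],1],[[0,0,0],[0,0.19,-0.273],1],[[0,0,0],[0,0.19,-0.273],1],[[0,0,0],[0,0.19,-0.273],1],[[0.757,-0.122,0.391],[0.011,0.097,-0.301],1],[[0.757,-0.122,0.391],[0.011,0.097,-0.301],1],[[0.757,-0.122,0.391],[0.011,0.097,-0.301],1],[[0.757,-0.122,0.391],[0.011,0.097,-0.301],1],[[0.757,-0.122,0.391],[0.011,0.097,-0.301],1],[[0.757,-0.122,0.391],[0.011,0.097,-0.301],1],[[0.757,-0.122,0.391],[0.011,0.097,-0.301],1],[[0.757,-0.122,0.391],[0.011,0.097,-0.301],1],[[0.757,-0.122,0.391],[0.011,0.097,-0.301],1],[[0.757,-0.122,0.391],[0.011,0.097,-0.301],1],[[0,0,0],[0,0,0],1]])

```text
time: 6.45
tcp_pos: [0.4712, -0.3799, 0.3401]
tcp_rot: [2.461, 1.951, 0.002]
force: [-0.1, -0.6, -1.9]
gripper_width: 0.0194
grip_force: 30.0
```

```bash
python3 - <<'E'
from h import *
from cell import sensors
o=sensors.observe();print(o['joint_positions'],o['tcp_pos'])
plan(cw(0,-.066,.34),down(CY),16)
E
```

```text
[-7.93432035e-01  2.75947783e-01  1.29017603e+00  1.14021846e-03
  1.57386039e+00 -5.63085744e-01] [ 0.47117032 -0.37991364  0.3400645 ]
16 rows: turn [ 0.002 -0.     0.002] shift [ 0.501 -0.05   0.   ]
```

>>> jog_arm(deltas=[[[0,0,0],[0.25,-0.025,0],1],[[0,0,0],[0.5,-0.05,0],1],[[0,0,0],[0.5,-0.05,0],1],[[0,0,0],[0.5,-0.05,0],1],[[0,0,0],[0.5,-0.05,0],1],[[0,0,0],[0.5,-0.05,0],1],[[0,0,0],[0.5,-0.05,0],1],[[0,0,0],[0.5,-0.05,0],1],[[0,0,0],[0.5,-0.05,0],1],[[0,0,0],[0.5,-0.05,0],1],[[0,0,0],[0.5,-0.05,0],1],[[0,0,0],[0.5,-0.05,0],1],[[0,0,0],[0.5,-0.05,0],1],[[0,0,0],[0.5,-0.05,0],1],[[0,0,0],[0.5,-0.05,0],1],[[0,0,0],[0.5,-0.05,0],1],[[0,0,0],[0.25,-0.025,0],1],[[0,0,0],[0,0,0],1]])

```text
time: 8.7
tcp_pos: [0.5324, 0.0987, 0.3394]
tcp_rot: [-2.462, -1.95, 0.0]
force: [-0.5, 0.3, -2.6]
gripper_width: 0.0196
grip_force: 30.0
```

```bash
python3 - <<'E'
from h import *
from cell import sensors,capture
o=sensors.observe();print(o['tcp_pos'],cw(0,-.066,.34))
p=capture('wrist');pickle.dump(p,open('w2.pkl','wb'));c=p['color'][:,:,::-1].copy()
pts=[cw(sx*.1,sy*.13,.09) for sx in(-1,1) for sy in(-1,1)]+[cw(sx*.095,y,.09) for sx in(-1,1) for y in(-.0025,.0025)]+[cw(sx*.075,-.065+sy*.05,.009) for sx in(-1,1) for sy in(-1,1)]
for a,b in proj(p,pts): cv2.circle(c,(int(round(a)),int(round(b))),2,(0,255,255),-1)
cv2.imwrite('pics/w2.png',c)
E
```

```text
[0.53240563 0.09874284 0.33935592] [0.53459288 0.09957584 0.34      ]
```

View pics/w2.png

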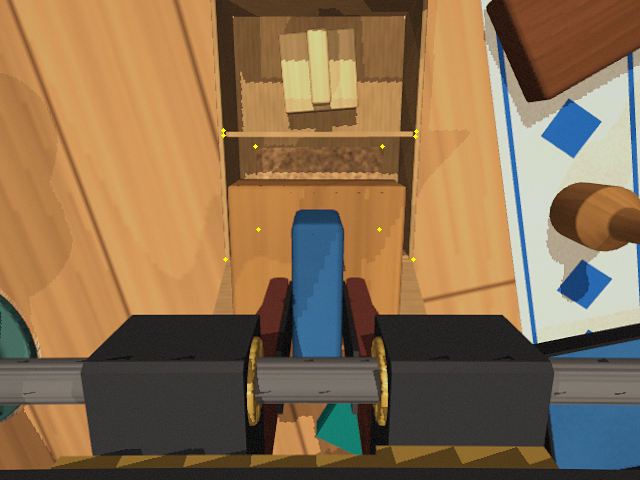

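The wrist view shows the predicted carton and divider corners (223,132)/(416,132) on the real ones, and the packed block in the far bay at (318,70). The block is aligned over the free bay, so I'll lower it.

>>> jog_arm(deltas=[[[0,0,0],[0.02,0.035,0.25],1],[[0,0,0],[0,0,0.5],1],[[0,0,0],[0,0,0.5],1],[[0,0,0],[0,0,0.5],1],[[0,0,0],[0,0,0.5],1],[[0,0,0],[0,0,0.5],1],[[0,0,0],[0,0,0.5],1],[[0,0,0],[0,0,0.5],1],[[0,0,0],[0,0,0.4],1],[[0,0,0],[0,0,0.3],1],[[0,0,0],[0,0,0.2],1],[[0,0,0],[0,0,0.1],1],[[0,0,0],[0,0,0.1],1],[[0,0,0],[0,0,0],1]])

```text
time: 10.5
tcp_pos: [0.536, 0.099, 0.0489]
tcp_rot: [2.464, 1.949, 0.001]
force: [0.8, -0.1, -2.6]
gripper_width: 0.0198
grip_force: 30.0
```

>>> jog_arm(deltas=[[[0,0,0],[0,0,0.02],1],[[0,0,0],[0,0,0.02],1],[[0,0,0],[0,0,0.02],1],[[0,0,0],[0,0,0.02],1],[[0,0,0],[0,0,0],1]])

```text
time: 11.12
tcp_pos: [0.5359, 0.0991, 0.0441]
tcp_rot: [2.464, 1.949, 0.001]
force: [0.0, 0.0, -2.9]
gripper_width: 0.0196
grip_force: 30.0
```

>>> jog_arm(deltas=[[[0,0,0],[0,0,0.015],1],[[0,0,0],[0,0,0.015],1],[[0,0,0],[0,0,0],1]])

```text
time: 11.5
tcp_pos: [0.5359, 0.099, 0.0426]
tcp_rot: [2.464, 1.949, 0.001]
force: [-0.9, -0.8, 2.3]
gripper_width: 0.0197
grip_force: 30.0
```

Contact: the vertical force flipped from -2.9 to +2.3 N. Releasing and retreating upward.

>>> jog_arm(deltas=[[[0,0,0],[0,0,0],-0.2],[[0,0,0],[0,0,0],-0.2],[[0,0,0],[0,0,0],-0.2],[[0,0,0],[0,0,0],-0.2],[[0,0,0],[0,0,-0.1],-0.2],[[0,0,0],[0,0,-0.3],-0.2],[[0,0,0],[0,0,-0.5],-0.2],[[0,0,0],[0,0,-0.5],-0.2],[[0,0,0],[0,0,-0.5],-0.2],[[0,0,0],[0,0,-0.5],-0.2],[[0,0,0],[0,0,-0.5],-0.2],[[0,0,0],[0,0,-0.5],-0.2],[[0,0,0],[0,0,-0.5],-0.2],[[0,0,0],[0,0,-0.5],-0.2],[[0,0,0],[0,0,0],-0.2]])

```text
time: 13.38
tcp_pos: [0.5373, 0.0991, 0.3091]
tcp_rot: [2.461, 1.947, 0.008]
force: [0.9, -0.2, -0.4]
gripper_width: 0.0524
grip_force: 0.0
```

```bash
python3 - <<'E'
from h import *
from cell import sensors,capture
p=capture('wrist');a=p['color'][:,:,::-1];q=capture('scene');b=q['color'][150:390,270:590,::-1]
cv2.imwrite('pics/w3.png',np.hstack([cv2.resize(a[:,160:480],(400,600)),cv2.resize(b,(400,300)).repeat(1,0) if 0 else cv2.copyMakeBorder(cv2.resize(b,(400,300)),0,300,0,0,0)]))
print(proj(p,[cw(sx*.095,y,.09) for sx in(-1,1) for y in(-.0025,-.13)]).round(),sensors.observe()['joint_positions'].round(2))
E
```

```text
[[210. 138.]
 [217. 270.]
 [416. 138.]
 [408. 270.]] [0.06 0.2  1.47 0.   1.47 0.29]
```

View pics/w3.png

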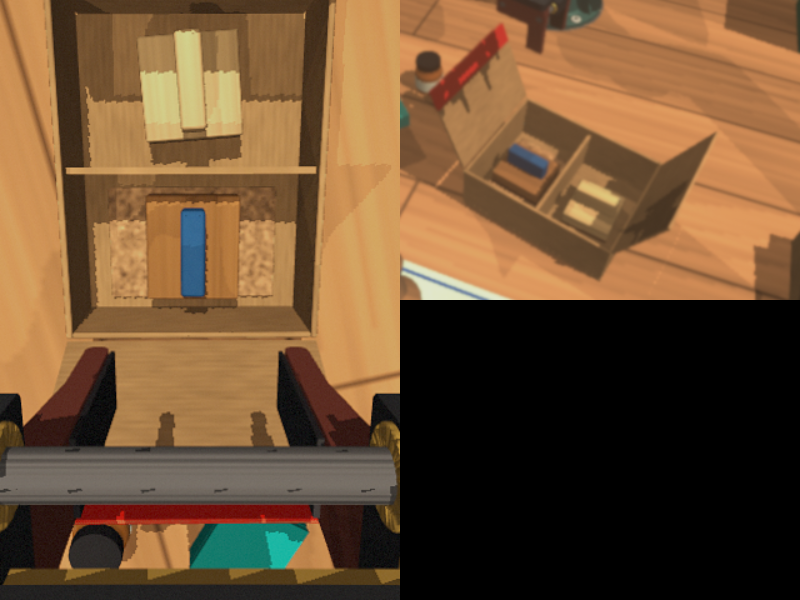

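The block lies flat, handle up, on the pad at (192,250), and the packed block is undisturbed. Next I'll move the shut fingers outside the plain flap.

>>> jog_arm(deltas=[[[0,0,0],[0.25,0,0],1],[[0,0,0],[0.5,0,0],1],[[0,0,0],[0.5,0,0],1],[[0,0,0],[0.5,0,0],1],[[0,0,0],[0.5,0,0],1],[[0,0,0],[0.5,0,0],1],[[0,0,0],[0.5,0,0],1],[[0,0,0],[0.5,0,0],1],[[0,0,0],[0.5,0,0],1],[[0,0,0],[0.5,0,0],1],[[0,0,0],[0.25,0,0],1],[[0,0,0],[0,0,0],1]])

```text
time: 14.98
tcp_pos: [0.6043, 0.3918, 0.3051]
tcp_rot: [-2.463, -1.95, 0.002]
force: [-0.5, -0.7, -0.4]
gripper_width: 0.0006
grip_force: 0.0
```

```bash
cat >> h.py <<'E'
def cpos():
    from cell import sensors
    o=sensors.observe();R=Ro.from_rotvec(o['tcp_rot']).as_matrix()
    print('t',o['time'],'carton frame',(Rz(CY).T@(o['tcp_pos']-CP)).round(4),'f',(Rz(CY).T@o['force']).round(1),'rot err',Ro.from_matrix(R.T@down(CY)).as_rotvec().round(3))
E
python3 -c "
from h import *
cpos()"
```

```text
t 14.975 carton frame [0.0005 0.2344 0.3051] f [-0.3 -0.8 -0.4] rot err [-0.001  0.001  0.001]
```

>>> jog_arm(deltas=[[[0,0,0],[0,0,0.3],1],[[0,0,0],[0,0,0.5],1],[[0,0,0],[0,0,0.5],1],[[0,0,0],[0,0,0.5],1],[[0,0,0],[0,0,0.53],1],[[0,0,0],[-0.3,0,0],1],[[0,0,0],[-0.3,0,0],1],[[0,0,0],[-0.3,0,0],1],[[0,0,0],[-0.3,0,0],1],[[0,0,0],[-0.3,0,0],1],[[0,0,0],[-0.3,0,0],1],[[0,0,0],[-0.3,0,0],1],[[0,0,0],[-0.3,0,0],1],[[0,0,0],[0,0,0],1]])

```text
time: 16.73
tcp_pos: [0.5713, 0.2493, 0.1666]
tcp_rot: [2.465, 1.947, -0.0]
force: [-0.5, -0.4, 0.4]
gripper_width: 0.0008
grip_force: 0.0
```

```bash
python3 - <<'E'
from h import *
cpos()
from cell import capture
cv2.imwrite('pics/s4.png',cv2.resize(capture('scene')['color'][130:390,270:590,::-1],None,fx=2,fy=2))
E
```

```text
t 16.725 carton frame [0.0013 0.0882 0.1666] f [-0.4 -0.5  0.4] rot err [-0.     0.    -0.001]
```

View pics/s4.png

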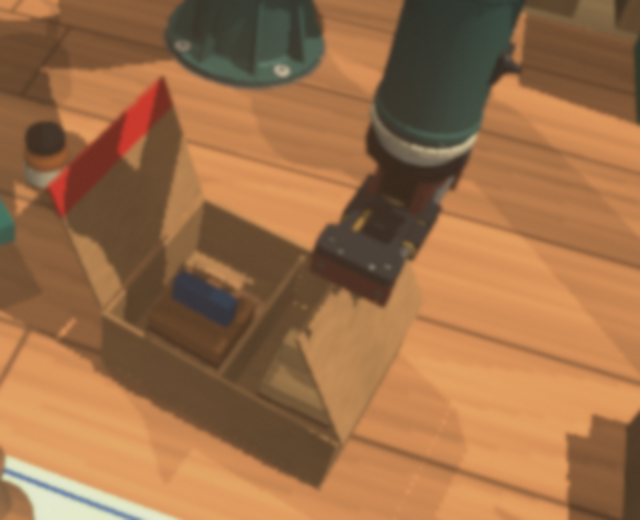

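The plain flap is past upright and leaning inward in front of the fingers (free edge ~(305,330), hinge ~(415,300)–(340,440)). I'll fold it the rest of the way down.

>>> jog_arm(deltas=[[[0,0,0],[-0.17,0,0.15],1],[[0,0,0],[-0.17,0,0.15],1],[[0,0,0],[-0.17,0,0.15],1],[[0,0,0],[-0.17,0,0.15],1],[[0,0,0],[-0.04,0,0.15],1],[[0,0,0],[-0.04,0,0.15],1],[[0,0,0],[-0.04,0,0.15],1],[[0,0,0],[0,0,0.05],1],[[0,0,0],[0,0,0],1]])

```text
time: 17.9
tcp_pos: [0.5607, 0.2043, 0.1004]
tcp_rot: [-2.464, -1.949, -0.001]
force: [-0.2, 0.2, 0.5]
gripper_width: 0.0002
grip_force: 0.0
```

>>> jog_arm(deltas=[[[0,0,0],[0,0,0.04],1],[[0,0,0],[0,0,0.04],1],[[0,0,0],[0,0,0.02],1],[[0,0,0],[0,0,0],1]])

```text
time: 18.4
tcp_pos: [0.5608, 0.2042, 0.0945]
tcp_rot: [2.464, 1.949, 0.001]
force: [0.4, 0.1, -0.2]
gripper_width: 0.0004
grip_force: 0.0
```

>>> jog_arm(deltas=[[[0,0,0],[0,0,0.02],1],[[0,0,0],[0,0,0.02],1],[[0,0,0],[0,0,0],1]])

```text
time: 18.77
tcp_pos: [0.5607, 0.2041, 0.0921]
tcp_rot: [2.464, 1.949, 0.001]
force: [0.5, -0.3, -0.0]
gripper_width: -0.0001
grip_force: 0.0
```

>>> jog_arm(deltas=[[[0,0,0],[0,0,0.015],1],[[0,0,0],[0,0,0.015],1],[[0,0,0],[0,0,0],1]])

```text
time: 19.15
tcp_pos: [0.5607, 0.2042, 0.0903]
tcp_rot: [2.464, 1.949, 0.001]
force: [0.0, 0.1, -0.1]
gripper_width: 0.0007
grip_force: 0.1
```

>>> jog_arm(deltas=[[[0,0,0],[0,0,0.015],1],[[0,0,0],[0,0,0.015],1],[[0,0,0],[0,0,0],1]])

```text
time: 19.52
tcp_pos: [0.5607, 0.2041, 0.0885]
tcp_rot: [2.464, 1.949, 0.001]
force: [0.1, -0.4, 0.4]
gripper_width: 0.0004
grip_force: 0.1
```

```bash
python3 - <<'E'
from h import *
from cell import capture,look_for
cpos()
for n in('scene','top'):
    p=capture(n);pickle.dump(p,open(n+'5.pkl','wb'))
    print(n,[(round(d['confidence'],2),np.round(d['extent'])) for d in look_for(p,'flap_plain')[:2]])
    for th in(0,.05,.1,.2):
        q=proj(p,[cw(sx*.098,y,.09+(.13-y)*np.tan(th)) for sx in(-1,1) for y in(.13,.13-.13*np.cos(th))]);print(th,q.min(0).round(1),q.max(0).round(1),q.round(0).tolist())
E
```

```text
t 19.525 carton frame [0.0013 0.0418 0.0885] f [ 0.1 -0.4  0.4] rot err [ 0. -0.  0.]
scene [(0.88, array([378., 264., 479., 350.]))]
0 [376.6 253. ] [479.6 352. ] [[480.0, 281.0], [423.0, 253.0], [438.0, 352.0], [377.0, 317.0]]
0.05 [377.1 251. ] [479.6 352. ] [[480.0, 281.0], [424.0, 251.0], [438.0, 352.0], [377.0, 315.0]]
0.1 [377.6 249.1] [479.6 352. ] [[480.0, 281.0], [424.0, 249.0], [438.0, 352.0], [378.0, 314.0]]
0.2 [379.2 245.5] [479.6 352. ] [[480.0, 281.0], [426.0, 245.0], [438.0, 352.0], [379.0, 310.0]]
top [(0.95, array([182., 174., 240., 276.]))]
0 [159.  167.1] [243.4 274.1] [[159.0, 259.0], [220.0, 274.0], [183.0, 167.0], [243.0, 181.0]]
0.05 [159.  167.1] [242.7 274.1] [[159.0, 259.0], [219.0, 274.0], [183.0, 167.0], [243.0, 180.0]]
0.1 [159.  167.1] [241.8 274. ] [[159.0, 259.0], [218.0, 274.0], [183.0, 167.0], [242.0, 179.0]]
0.2 [159.  167.1] [239.5 273.6] [[159.0, 259.0], [215.0, 274.0], [183.0, 167.0], [240.0, 177.0]]
```

>>> jog_arm(deltas=[[[0,0,0],[0,0,0.015],1],[[0,0,0],[0,0,0.015],1],[[0,0,0],[0,0,0],1]])

```text
time: 20.1
tcp_pos: [0.5608, 0.2041, 0.0867]
tcp_rot: [2.464, 1.949, 0.001]
force: [0.2, -0.1, -0.0]
gripper_width: 0.0006
grip_force: 0.1
```

```bash
python3 - <<'E'
from h import *
from cell import capture
a=capture('scene')['color'][200:360,310:530,::-1];b=capture('top')['color'][130:320,90:350,::-1];c=capture('wrist')['color'][:,:,::-1]
u=np.hstack([cv2.resize(a,(400,291)),cv2.resize(b,(400,291))])
v=np.hstack([cv2.resize(c,(400,300)),np.zeros((300,400,3),np.uint8)])
cv2.imwrite('pics/m6.png',np.vstack([u,v]))
E
```

```text
(no output)
```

View pics/m6.png

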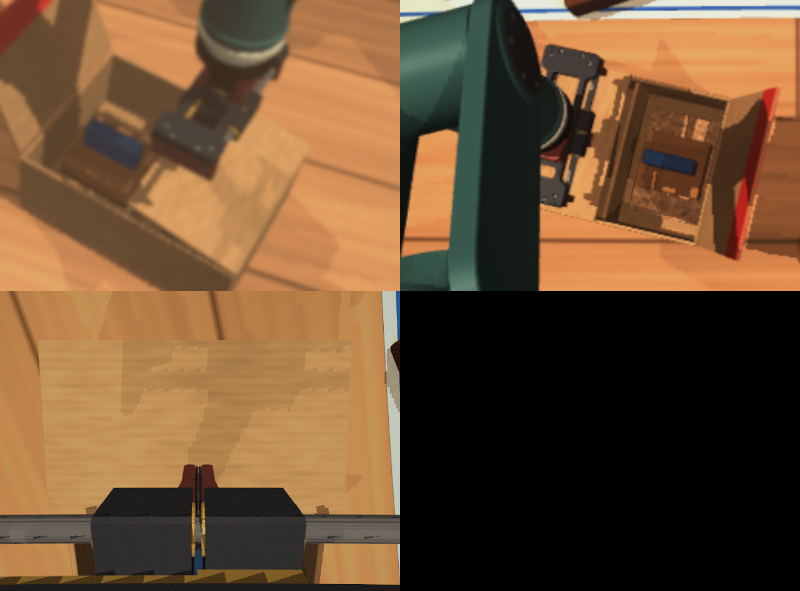

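The three views show the plain flap lying flat over the packed bay, with its edge at the divider, the block still in the free bay, and the tape flap still leaning out. I'll retreat and measure its angle numerically.

>>> jog_arm(deltas=[[[0,0,0],[0,0,-0.2],1],[[0,0,0],[0,0,-0.5],1],[[0,0,0],[0,0,-0.6],1],[[0,0,0],[0,0,-0.6],1],[[0,0,0],[0,0,-0.6],1],[[0,0,0],[0,0,-0.6],1],[[0,0,0],[0,0,-0.6],1],[[0,0,0],[0,0,-0.4],1],[[0,0,0],[0,0,0],1]])

```text
time: 21.38
tcp_pos: [0.5618, 0.2044, 0.3357]
tcp_rot: [2.462, 1.948, 0.009]
force: [0.6, 0.6, 0.1]
gripper_width: 0.0006
grip_force: 0.0
```

```bash
cat >> h.py <<'E'
def edge(p,hy,hz,L,sg,ths,off=0):
    """mean grey gradient across the projected free edge, per angle"""
    g=cv2.GaussianBlur(cv2.cvtColor(p['color'],cv2.COLOR_RGB2GRAY).astype(float),(0,0),.8);o=[]
    for th in ths:
        l=[]
        for d in(-.004,.004):
            X=[cw(x,hy-sg*(L+d)*np.cos(th),hz+off+(L+d)*np.sin(th)) for x in np.linspace(-.085,.085,60)]
            q=proj(p,X).astype(np.float32);l.append(cv2.remap(g,q[:,:1],q[:,1:],1)[:,0])
        o.append(np.median(np.abs(l[1]-l[0])))
    return np.array(o)
E
python3 - <<'E'
from h import *
from cell import capture,sensors
cpos();print(sensors.observe()['joint_positions'].round(2))
w=capture('wrist');o=sensors.observe();R=Ro.from_rotvec(o['tcp_rot']).as_matrix()
print('cam in tool',R.T@(-np.array(w['R']).T@np.array(w['t'])-o['tcp_pos']))
ths=np.arange(-.1,.2,.02)
print(ths.round(2).tolist())
for n,p in(('w',w),('s',capture('scene')),('t',capture('top'))): pickle.dump(p,open(n+'7.pkl','wb'));print(n,edge(p,.13,.09,.13,1,ths).round(0).tolist())
E
```

```text
t 21.375 carton frame [0.0023 0.0423 0.3357] f [0.5 0.7 0.1] rot err [ 0.005 -0.003  0.   ]
[0.23 0.26 1.32 0.   1.55 0.47]
cam in tool [ 0.06741709  0.00053374 -0.18756927]
[-0.1, -0.08, -0.06, -0.04, -0.02, 0.0, 0.02, 0.04, 0.06, 0.08, 0.1, 0.12, 0.14, 0.16, 0.18, 0.2]
w [3.0, 3.0, 2.0, 2.0, 2.0, 11.0, 29.0, 51.0, 66.0, 77.0, 82.0, 91.0, 90.0, 86.0, 83.0, 83.0]
s [7.0, 11.0, 18.0, 26.0, 33.0, 40.0, 47.0, 53.0, 58.0, 62.0, 65.0, 67.0, 68.0, 68.0, 68.0, 68.0]
t [7.0, 6.0, 4.0, 6.0, 10.0, 13.0, 14.0, 11.0, 6.0, 10.0, 28.0, 50.0, 72.0, 86.0, 89.0, 85.0]
```

```bash
python3 - <<'E'
from h import *
w=pickle.load(open('w7.pkl','rb'))
w2=dict(w);w2['t']=np.array(w['t'])-np.array(w['R'])@np.array([.5608-.5618,0,.0867-.3357])
for th in(-.02,0,.05,.1,.15,.2):
    P=lambda x,r:cw(x,.13-r*np.cos(th),.09+r*np.sin(th))
    print(th,'m6',proj(w2,[P(s*.098,r) for r in(0,.08,.1) for s in(-1,1)]).round(0).tolist())
ths=np.arange(-.1,.3,.02);print(ths.round(2).tolist())
for n in('scene5','top5'):print(n,edge(pickle.load(open(n+'.pkl','rb')),.13,.09,.13,1,ths).round(0).tolist())
# width of the flap along rows r in w7: edge positions of side walls
g=cv2.cvtColor(w['color'],cv2.COLOR_RGB2GRAY).astype(float)
for th in(0,.1,.2):
    for r in(.02,.07,.12):
        o=[]
        for s in(-1,1):
            xs=np.arange(.08,.115,.001)
            q=proj(w,[cw(s*x,.13-r*np.cos(th),.09+r*np.sin(th)) for x in xs]).astype(np.float32)
            v=np.abs(np.gradient(cv2.GaussianBlur(cv2.remap(g,q[:,:1],q[:,1:],1),(1,5),1)[:,0]));o.append((xs[v.argmax()].round(3),v.max().round()))
        print('th',th,'r',r,'edges |x|',o)
E
```

```text
-0.02 m6 [[68.0, 79.0], [558.0, 79.0], [96.0, 269.0], [530.0, 268.0], [102.0, 310.0], [525.0, 309.0]]
0 m6 [[68.0, 79.0], [558.0, 79.0], [94.0, 270.0], [532.0, 269.0], [99.0, 311.0], [527.0, 311.0]]
0.05 m6 [[68.0, 79.0], [558.0, 79.0], [89.0, 272.0], [537.0, 272.0], [94.0, 316.0], [532.0, 315.0]]
0.1 m6 [[68.0, 79.0], [558.0, 79.0], [84.0, 275.0], [541.0, 274.0], [88.0, 320.0], [538.0, 319.0]]
0.15 m6 [[68.0, 79.0], [558.0, 79.0], [79.0, 276.0], [547.0, 276.0], [82.0, 323.0], [544.0, 323.0]]
0.2 m6 [[68.0, 79.0], [558.0, 79.0], [74.0, 278.0], [552.0, 278.0], [75.0, 326.0], [551.0, 326.0]]
[-0.1, -0.08, -0.06, -0.04, -0.02, 0.0, 0.02, 0.04, 0.06, 0.08, 0.1, 0.12, 0.14, 0.16, 0.18, 0.2, 0.22, 0.24, 0.26, 0.28]
scene5 [8.0, 9.0, 11.0, 13.0, 13.0, 7.0, 7.0, 13.0, 20.0, 19.0, 18.0, 17.0, 16.0, 13.0, 10.0, 9.0, 8.0, 8.0, 7.0, 7.0]
top5 [8.0, 7.0, 5.0, 7.0, 12.0, 18.0, 22.0, 20.0, 17.0, 9.0, 14.0, 11.0, 23.0, 35.0, 41.0, 41.0, 36.0, 17.0, 18.0, 11.0]
th 0 r 0.02 edges |x| [(np.float64(0.1), np.float64(4.0)), (np.float64(0.099), np.float64(5.0))]
th 0 r 0.07 edges |x| [(np.float64(0.111), np.float64(12.0)), (np.float64(0.109), np.float64(5.0))]
th 0 r 0.12 edges |x| [(np.float64(0.103), np.float64(7.0)), (np.float64(0.103), np.float64(5.0))]
th 0.1 r 0.02 edges |x| [(np.float64(0.1), np.float64(4.0)), (np.float64(0.099), np.float64(4.0))]
th 0.1 r 0.07 edges |x| [(np.float64(0.109), np.float64(13.0)), (np.float64(0.107), np.float64(4.0))]
th 0.1 r 0.12 edges |x| [(np.float64(0.1), np.float64(5.0)), (np.float64(0.1), np.float64(6.0))]
th 0.2 r 0.02 edges |x| [(np.float64(0.099), np.float64(4.0)), (np.float64(0.098), np.float64(5.0))]
th 0.2 r 0.07 edges |x| [(np.float64(0.107), np.float64(13.0)), (np.float64(0.105), np.float64(5.0))]
th 0.2 r 0.12 edges |x| [(np.float64(0.098), np.float64(6.0)), (np.float64(0.097), np.float64(6.0))]
```

```bash
python3 - <<'E'
from h import *
w=pickle.load(open('w7.pkl','rb'));m=cv2.imread('pics/m6.png')[291:,:400];a=cv2.resize(w['color'][:,:,::-1],(400,300))
for n,i in(('m6',m),('w7',a)):
    print(n,[(r,i[r,193:205:3].tolist()) for r in range(160,196,4)])
from cell import sensors
o=sensors.observe();print(proj(w,[o['tcp_pos'],o['tcp_pos']+[0,0,.019]])*.625)
E
```

```text
m6 [(160, [[72, 124, 170], [74, 126, 172], [73, 125, 172], [73, 126, 172]]), (164, [[79, 133, 179], [79, 135, 182], [81, 135, 181], [78, 135, 180]]), (168, [[79, 130, 175], [77, 130, 175], [79, 131, 176], [78, 131, 177]]), (172, [[80, 136, 183], [80, 135, 180], [80, 136, 182], [80, 136, 182]]), (176, [[26, 35, 79], [20, 23, 28], [24, 30, 37], [30, 38, 81]]), (180, [[29, 37, 82], [22, 22, 24], [26, 30, 37], [27, 38, 81]]), (184, [[31, 38, 81], [19, 21, 22], [27, 27, 33], [31, 40, 83]]), (188, [[27, 32, 72], [25, 24, 27], [24, 22, 31], [22, 29, 61]]), (192, [[31, 39, 81], [23, 22, 25], [21, 23, 29], [27, 35, 80]])]
w7 [(160, [[27, 58, 97], [29, 60, 95], [29, 65, 102], [32, 63, 101]]), (164, [[65, 43, 20], [74, 52, 25], [66, 44, 21], [40, 50, 70]]), (168, [[139, 99, 52], [140, 99, 51], [139, 100, 54], [71, 77, 92]]), (172, [[143, 102, 53], [140, 100, 54], [141, 101, 54], [60, 57, 58]]), (176, [[33, 41, 87], [25, 25, 27], [34, 27, 31], [25, 39, 85]]), (180, [[28, 39, 85], [26, 25, 30], [34, 31, 30], [31, 42, 86]]), (184, [[31, 41, 85], [25, 25, 29], [31, 29, 30], [28, 40, 86]]), (188, [[26, 37, 77], [18, 21, 26], [29, 30, 29], [21, 29, 64]]), (192, [[31, 40, 87], [27, 25, 30], [30, 28, 28], [33, 42, 87]])]
[[195.51361919 176.65902114]
 [195.37808262 186.03000759]]
```

```bash
python3 - <<'E'
from h import *
m=cv2.imread('pics/m6.png')[291:,:400];w=pickle.load(open('w7.pkl','rb'))
g=cv2.GaussianBlur(m.astype(float),(3,3),0)
for r in range(40,225,15):
    d=np.abs(g[r,2:]-g[r,:-2]).sum(1);L=d[10:110].argmax()+11;R=d[300:390].argmax()+301
    print('m6',r*1.6,L*1.6,R*1.6,(d[10:110].max().round(),d[300:390].max().round()))
c=w['color']
for X in(-.06,.06):
    ys=np.arange(.15,-.15,-.004);q=proj(w,[cw(X,y,.09) for y in ys]).astype(np.float32)
    v=cv2.remap(c,q[:,:1],q[:,1:],1)[:,0]
    print(X,[(round(y,3),int(b[1]),*a.tolist()) for y,a,b in zip(ys,v,q)][::1])
E
```

```text
m6 64.0 48.0 614.4000000000001 (np.float64(55.0), np.float64(172.0))
m6 88.0 59.2 624.0 (np.float64(72.0), np.float64(345.0))
m6 112.0 62.400000000000006 616.0 (np.float64(133.0), np.float64(106.0))
m6 136.0 64.0 617.6 (np.float64(40.0), np.float64(102.0))
m6 160.0 65.60000000000001 619.2 (np.float64(33.0), np.float64(158.0))
m6 184.0 67.2 620.8000000000001 (np.float64(26.0), np.float64(147.0))
m6 208.0 67.2 622.4000000000001 (np.float64(31.0), np.float64(171.0))
m6 232.0 68.8 624.0 (np.float64(14.0), np.float64(142.0))
m6 256.0 70.4 624.0 (np.float64(20.0), np.float64(134.0))
m6 280.0 72.0 624.0 (np.float64(14.0), np.float64(77.0))
m6 304.0 73.60000000000001 550.4 (np.float64(27.0), np.float64(25.0))
m6 328.0 171.20000000000002 616.0 (np.float64(232.0), np.float64(9.0))
m6 352.0 152.0 481.6 (np.float64(130.0), np.float64(224.0))
-0.06 [(np.float64(0.15), 90, 194, 135, 78), (np.float64(0.146), 94, 195, 136, 78), (np.float64(0.142), 98, 197, 138, 79), (np.float64(0.138), 103, 197, 138, 80), (np.float64(0.134), 107, 199, 139, 81), (np.float64(0.13), 111, 201, 147, 87), (np.float64(0.12
[... 5008 characters left out ...]
(np.float64(-0.078), 311, 189, 137, 84), (np.float64(-0.082), 314, 42, 38, 35), (np.float64(-0.086), 318, 34, 34, 34), (np.float64(-0.09), 321, 36, 35, 33), (np.float64(-0.094), 324, 31, 28, 27), (np.float64(-0.098), 328, 33, 30, 31), (np.float64(-0.102), 331, 28, 25, 27), (np.float64(-0.106), 334, 32, 35, 35), (np.float64(-0.11), 338, 34, 32, 31), (np.float64(-0.114), 341, 33, 31, 32), (np.float64(-0.118), 344, 31, 29, 29), (np.float64(-0.122), 348, 32, 26, 29), (np.float64(-0.126), 351, 34, 34, 33), (np.float64(-0.13), 354, 30, 29, 28), (np.float64(-0.134), 357, 16, 16, 13), (np.float64(-0.138), 361, 52, 50, 47), (np.float64(-0.142), 364, 58, 56, 55), (np.float64(-0.146), 367, 59, 57, 54)]
```

```bash
python3 - <<'E'
from h import *
s=pickle.load(open('s7.pkl','rb'));s0=S
for y in(.01,.04,.07,-.03):
    q0=proj(s,[cw(.1,y,.09)])[0];q2=[proj(s,[cw(.098,.13-(.13-y),.09+(.13-y)*np.tan(t))])[0].round(1).tolist() for t in(0,.1,.2)]
    c=int(round(q0[0]))
    print('y',y,'rim',q0.round(1),'flap side th0,.1,.2',q2)
    print('  now',[(r,*s['color'][r,c].tolist()) for r in range(int(q0[1])-14,int(q0[1])+8)])
E
```

```text
y 0.01 rim [380.7 320.4] flap side th0,.1,.2 [[381.2, 319.7], [381.9, 316.2], [382.6, 312.6]]
  now [(306, 113, 79, 49), (307, 132, 94, 58), (308, 158, 114, 71), (309, 178, 128, 80), (310, 187, 136, 84), (311, 176, 128, 80), (312, 150, 108, 68), (313, 126, 92, 58), (314, 119, 87, 56), (315, 117, 86, 55), (316, 112, 81, 53), (317, 107, 78, 51), (318, 112, 82, 53), (319, 122, 89, 57), (320, 123, 90, 57), (321, 116, 85, 55), (322, 106, 77, 51), (323, 100, 73, 48), (324, 99, 73, 48), (325, 99, 73, 47), (326, 99, 73, 47), (327, 99, 73, 48)]
y 0.04 rim [394.5 328.3] flap side th0,.1,.2 [[395.1, 327.5], [395.7, 325.0], [396.4, 322.3]]
  now [(314, 213, 155, 96), (315, 213, 155, 96), (316, 213, 155, 96), (317, 212, 154, 95), (318, 210, 152, 94), (319, 205, 149, 92), (320, 193, 140, 87), (321, 168, 121, 76), (322, 135, 98, 62), (323, 111, 81, 52), (324, 104, 76, 49), (325, 103, 76, 49), (326, 107, 78, 51), (327, 111, 81, 52), (328, 113, 83, 53), (329, 111, 82, 52), (330, 105, 77, 50), (331, 100, 73, 47), (332, 99, 73, 47), (333, 99, 73, 47), (334, 98, 72, 47), (335, 97, 71, 47)]
y 0.07 rim [4
[... 367 characters left out ...]
, 90, 57), (336, 124, 91, 58), (337, 113, 83, 53), (338, 101, 74, 48), (339, 98, 72, 47), (340, 97, 71, 47), (341, 97, 71, 47), (342, 97, 72, 47), (343, 97, 71, 46)]
y -0.03 rim [362.6 310.2] flap side th0,.1,.2 [[363.2, 309.5], [363.8, 304.7], [364.5, 299.8]]
  now [(296, 161, 107, 63), (297, 145, 96, 57), (298, 121, 81, 49), (299, 103, 70, 44), (300, 95, 66, 42), (301, 93, 65, 41), (302, 91, 63, 40), (303, 87, 60, 38), (304, 84, 58, 38), (305, 86, 60, 40), (306, 99, 71, 46), (307, 124, 89, 57), (308, 156, 113, 71), (309, 175, 127, 79), (310, 165, 120, 75), (311, 136, 99, 64), (312, 111, 81, 52), (313, 101, 74, 48), (314, 99, 73, 47), (315, 99, 73, 48), (316, 99, 73, 47), (317, 99, 73, 48)]
```

```bash
cat >> h.py <<'E'
def side(s,ys=(.01,.025,.04,.055,.07,.085)):
    """flap height over the +x rim from the scene picture: (r, height mm)"""
    g=cv2.cvtColor(s['color'],cv2.COLOR_RGB2GRAY).astype(float);o=[]
    for y in ys:
        h=np.arange(-.01,.06,.001)
        q=proj(s,[cw(.098,y,.09+k) for k in h]).astype(np.float32)
        d=np.gradient(cv2.GaussianBlur(cv2.remap(g,q[:,:1],q[:,1:],1),(1,7),1.5)[:,0]);o.append((round(.13-y,3),round(h[d.argmax()]*1e3)))
    print('side r,h(mm)',o,'slope',np.polyfit([a for a,b in o],[b*1e-3 for a,b in o],1).round(3))
E
python3 - <<'E'
from h import *
for n in('scene5','s7'): side(pickle.load(open(n+'.pkl','rb')))
E
```

```text
side r,h(mm) [(0.12, 23), (0.105, 22), (0.09, 19), (0.075, 17), (0.06, 14), (0.045, 12)] slope [0.154 0.005]
side r,h(mm) [(0.12, 23), (0.105, 20), (0.09, 18), (0.075, 15), (0.06, 14), (0.045, 12)] slope [0.145 0.005]
```

The scene profile puts the plain flap at about 0.15 rad, so it's not yet flat: the effective contact is about 19 mm above the TCP. I'll press it lower, to the side of the packed block.

>>> jog_arm(deltas=[[[0,0,0],[-0.1,0.5,0.2],1],[[0,0,0],[-0.1,0.47,0.5],1],[[0,0,0],[0,0,0.6],1],[[0,0,0],[0,0,0.6],1],[[0,0,0],[0,0,0.6],1],[[0,0,0],[0,0,0.6],1],[[0,0,0],[0,0,0.5],1],[[0,0,0],[0,0,0.3],1],[[0,0,0],[0,0,0.15],1],[[0,0,0],[0,0,0.08],1],[[0,0,0],[0,0,0.05],1],[[0,0,0],[0,0,0.03],1],[[0,0,0],[0,0,0],1]])

```text
time: 23.15
tcp_pos: [0.6151, 0.1792, 0.0807]
tcp_rot: [2.464, 1.949, 0.002]
force: [-0.5, -0.0, 0.7]
gripper_width: 0.0009
grip_force: 0.1
```

```bash
python3 - <<'E'
from h import *
from cell import capture
cpos();side(capture('scene'))
E
```

```text
t 23.15 carton frame [0.06   0.03   0.0807] f [-0.5 -0.1  0.7] rot err [ 0.001 -0.001  0.   ]
side r,h(mm) [(0.12, 14), (0.105, 13), (0.09, 12), (0.075, 11), (0.06, 10), (0.045, 9)] slope [0.067 0.006]
```

The flap follows, now at about 0.07 rad. Continuing down.

>>> jog_arm(deltas=[[[0,0,0],[0,0,0.03],1],[[0,0,0],[0,0,0.03],1],[[0,0,0],[0,0,0.03],1],[[0,0,0],[0,0,0],1]])

```text
time: 23.7
tcp_pos: [0.6144, 0.1791, 0.0745]
tcp_rot: [-2.464, -1.949, -0.0]
force: [0.3, 0.3, -0.1]
gripper_width: 0.0004
grip_force: 0.0
```

```bash
python3 - <<'E'
from h import *
from cell import capture
cpos();side(capture('scene'))
E
```

```text
t 23.7 carton frame [0.0594 0.0297 0.0745] f [ 0.2  0.3 -0.1] rot err [-0. -0.  0.]
side r,h(mm) [(0.12, 8), (0.105, 8), (0.09, 7), (0.075, 7), (0.06, 7), (0.045, 7)] slope [0.015 0.006]
```

>>> jog_arm(deltas=[[[0,0,0],[0,0,0.02],1],[[0,0,0],[0,0,0.02],1],[[0,0,0],[0,0,0],1]])

```text
time: 24.12
tcp_pos: [0.6147, 0.1791, 0.0723]
tcp_rot: [2.464, 1.949, 0.001]
force: [-0.2, 0.1, -0.2]
gripper_width: 0.0005
grip_force: 0.0
```

```bash
python3 - <<'E'
from h import *
from cell import capture
cpos();side(capture('scene'))
E
```

```text
t 24.125 carton frame [0.0596 0.0298 0.0723] f [-0.2  0.1 -0.2] rot err [ 0. -0.  0.]
side r,h(mm) [(0.12, 5), (0.105, 6), (0.09, 6), (0.075, 5), (0.06, 6), (0.045, 6)] slope [-0.008  0.006]
```

The plain flap is flat (slope about 0). Retreating and crossing over to the outside of the taped flap.

>>> jog_arm(deltas=[[[0,0,0],[0,0,-0.2],1],[[0,0,0],[0,0,-0.5],1],[[0,0,0],[0,0,-0.6],1],[[0,0,0],[0,0,-0.6],1],[[0,0,0],[0,0,-0.6],1],[[0,0,0],[0,0,-0.6],1],[[0,0,0],[0,0,-0.6],1],[[0,0,0],[0,0,-0.6],1],[[0,0,0],[0,0,-0.2],1],[[0,0,0],[-0.25,0,0],1],[[0,0,0],[-0.5,0,0],1],[[0,0,0],[-0.5,0,0],1],[[0,0,0],[-0.5,0,0],1],[[0,0,0],[-0.5,0,0],1],[[0,0,0],[-0.5,0,0],1],[[0,0,0],[-0.5,0,0],1],[[0,0,0],[-0.5,0,0],1],[[0,0,0],[-0.5,0,0],1],[[0,0,0],[-0.5,0,0],1],[[0,0,0],[0,0,0],1]])

```text
time: 26.68
tcp_pos: [0.5469, -0.1003, 0.3403]
tcp_rot: [-2.465, -1.943, 0.003]
force: [0.8, -0.2, 0.9]
gripper_width: 0.0005
grip_force: 0.0
```

```bash
python3 - <<'E'
from h import *
from cell import capture
cpos();p=capture('scene');side(p)
ths=np.arange(1.7,2.3,.04);e=edge(p,-.13,.095,.15,-1,ths);print('tape',ths[e.argmax()],e.round().tolist())
E
```

```text
t 26.675 carton frame [ 0.0581 -0.2576  0.3403] f [ 0.9 -0.   0.9] rot err [-0.003  0.    -0.003]
side r,h(mm) [(0.12, 6), (0.105, 6), (0.09, 6), (0.075, 6), (0.06, 6), (0.045, 5)] slope [0.01  0.005]
tape 2.0200000000000005 [16.0, 15.0, 2.0, 0.0, 0.0, 1.0, 11.0, 27.0, 28.0, 18.0, 7.0, 5.0, 5.0, 5.0, 5.0]
```

>>> jog_arm(deltas=[[[0,0,0],[0,0,0.3],1],[[0,0,0],[0,0,0.5],1],[[0,0,0],[0,0,0.6],1],[[0,0,0],[0,0,0.6],1],[[0,0,0],[0,0,0.58],1],[[0,0,0],[0.2,0,0],1],[[0,0,0],[0.3,0,0],1],[[0,0,0],[0.3,0,0],1],[[0,0,0],[0.3,0,0],1],[[0,0,0],[0.3,0,0],1],[[0,0,0],[0.3,0,0],1],[[0,0,0],[0.3,0,0],1],[[0,0,0],[0.3,0,0],1],[[0,0,0],[0.3,0,0.03],1],[[0,0,0],[0.2,0,0.04],1],[[0,0,0],[0,0,0],1]])

```text
time: 28.72
tcp_pos: [0.5876, 0.0661, 0.183]
tcp_rot: [-2.463, -1.95, -0.001]
force: [0.0, 0.3, 0.9]
gripper_width: 0.0006
grip_force: 0.0
```

```bash
python3 - <<'E'
from h import *
from cell import capture
cpos();p=capture('scene')
ths=np.arange(.6,2.1,.06);e=edge(p,-.13,.095,.15,-1,ths);print('tape',ths[e.argmax()],list(zip(ths.round(2).tolist(),e.round().tolist())))
c=p['color'].astype(int);m=(c[:,:,0]>130)&(c[:,:,1]<75)&(c[:,:,2]<75);r=np.argwhere(m[130:330,270:450]);print('red',len(r),(r.mean(0)+[130,270]).round(1),[proj(p,[cw(0,-.13+.14*np.cos(t),.095+.14*np.sin(t))])[0].round().tolist() for t in(.8,1.1,1.4)])
E
```

```text
t 28.725 carton frame [ 0.0593 -0.0863  0.183 ] f [-0.1  0.3  0.9] rot err [-0.    -0.     0.001]
tape 1.7399999999999989 [(0.6, 2.0), (0.66, 1.0), (0.72, 2.0), (0.78, 2.0), (0.84, 2.0), (0.9, 2.0), (0.96, 2.0), (1.02, 3.0), (1.08, 8.0), (1.14, 2.0), (1.2, 6.0), (1.26, 5.0), (1.32, 6.0), (1.38, 3.0), (1.44, 2.0), (1.5, 4.0), (1.56, 3.0), (1.62, 4.0), (1.68, 4.0), (1.74, 22.0), (1.8, 19.0), (1.86, 9.0), (1.92, 6.0), (1.98, 5.0), (2.04, 5.0)]
red 90 [228.4 376.5] [[394.0, 241.0], [379.0, 225.0], [362.0, 211.0]]
```

The red tape centroid matches about 1.1 rad, so the taped flap is past upright. I'll continue the arc down.

>>> jog_arm(deltas=[[[0,0,0],[0.15,0,0.13],1],[[0,0,0],[0.15,0,0.13],1],[[0,0,0],[0.15,0,0.13],1],[[0,0,0],[0.15,0,0.13],1],[[0,0,0],[0.1,0,0.17],1],[[0,0,0],[0.1,0,0.17],1],[[0,0,0],[0.1,0,0.17],1],[[0,0,0],[0.1,0,0.17],1],[[0,0,0],[0.02,0,0.15],1],[[0,0,0],[0.02,0,0.15],1],[[0,0,0],[0.02,0,0.13],1],[[0,0,0],[0,0,0],1]])

```text
time: 30.28
tcp_pos: [0.6018, 0.127, 0.0849]
tcp_rot: [-2.464, -1.949, 0.001]
force: [0.3, 0.6, 0.1]
gripper_width: 0.0004
grip_force: 0.0
```

```bash
cat >> h.py <<'E'
def tside(s,ys=(-.1,-.085,-.07,-.055,-.04,-.025,-.01)):
    g=cv2.cvtColor(s['color'],cv2.COLOR_RGB2GRAY).astype(float);o=[]
    for y in ys:
        h=np.arange(-.01,.06,.001)
        q=proj(s,[cw(.098,y,.095+k) for k in h]).astype(np.float32)
        d=np.gradient(cv2.GaussianBlur(cv2.remap(g,q[:,:1],q[:,1:],1),(1,7),1.5)[:,0]);o.append((round(.13+y,3),round(h[d.argmax()]*1e3)))
    print('tape side r,h(mm)',o,'slope',np.polyfit([a for a,b in o],[b*1e-3 for a,b in o],1).round(3))
    c=s['color'].astype(int);m=(c[:,:,0]>120)&(c[:,:,1]<75)&(c[:,:,2]<75);r=np.argwhere(m[130:340,290:470])
    print('red',len(r),(r.mean(0)+[130,290])[::-1].round(1) if len(r) else '',[proj(s,[cw(0,-.13+.14*np.cos(t),.095+.14*np.sin(t))])[0].round().tolist() for t in(0,.1,.2)])
E
python3 - <<'E'
from h import *
from cell import capture
cpos();p=capture('scene');tside(p)
E
```

```text
t 30.275 carton frame [ 0.0591 -0.0239  0.0849] f [0.1 0.6 0.1] rot err [-0.001  0.     0.   ]
tape side r,h(mm) [(0.03, 4), (0.045, 8), (0.06, 6), (0.075, 7), (0.09, 10), (0.105, 11), (0.12, 13)] slope [0.088 0.002]
red 1274 [400.6 282. ] [[406.0, 284.0], [407.0, 280.0], [407.0, 275.0]]
```

>>> jog_arm(deltas=[[[0,0,0],[0,0,0.04],1],[[0,0,0],[0,0,0.04],1],[[0,0,0],[0,0,0.03],1],[[0,0,0],[0,0,0],1]])

```text
time: 30.82
tcp_pos: [0.6023, 0.1271, 0.0789]
tcp_rot: [2.464, 1.949, 0.001]
force: [-0.3, 0.4, -0.1]
gripper_width: 0.0008
grip_force: 0.0
```

```bash
python3 - <<'E'
from h import *
from cell import capture
cpos();p=capture('scene');tside(p)
E
```

```text
t 30.825 carton frame [ 0.0595 -0.0237  0.0789] f [-0.4  0.3 -0.1] rot err [ 0. -0.  0.]
tape side r,h(mm) [(0.03, 4), (0.045, 5), (0.06, 3), (0.075, 55), (0.09, 5), (0.105, 6), (0.12, 9)] slope [0.045 0.009]
red 1291 [400.3 284. ] [[406.0, 284.0], [407.0, 280.0], [407.0, 275.0]]
```

>>> jog_arm(deltas=[[[0,0,0],[0,0,0.02],1],[[0,0,0],[0,0,0.02],1],[[0,0,0],[0,0,0],1]])

```text
time: 31.25
tcp_pos: [0.6024, 0.1271, 0.0765]
tcp_rot: [2.464, 1.949, 0.001]
force: [-0.1, -0.3, -0.2]
gripper_width: 0.0004
grip_force: 0.0
```

```bash
python3 - <<'E'
from h import *
from cell import capture
cpos();p=capture('scene');tside(p)
E
```

```text
t 31.25 carton frame [ 0.0596 -0.0236  0.0765] f [-0.  -0.3 -0.2] rot err [ 0. -0.  0.]
tape side r,h(mm) [(0.03, 3), (0.045, 3), (0.06, 51), (0.075, 52), (0.09, 4), (0.105, 4), (0.12, 6)] slope [-0.086  0.024]
red 1285 [400.3 284.7] [[406.0, 284.0], [407.0, 280.0], [407.0, 275.0]]
```

Flat. I'll retreat upward and check.

>>> jog_arm(deltas=[[[0,0,0],[0,0,-0.1],1],[[0,0,0],[0,0,-0.3],1],[[0,0,0],[0,0,-0.5],1],[[0,0,0],[0,0,-0.6],1],[[0,0,0],[0,0,-0.6],1],[[0,0,0],[0,0,-0.6],1],[[0,0,0],[0,0,-0.6],1],[[0,0,0],[0,0,-0.6],1],[[0,0,0],[0,0,-0.4],1],[[0,0,0],[0,0,0],1],[[0,0,0],[0,0,0],1]])

```text
time: 32.67
tcp_pos: [0.6016, 0.127, 0.3341]
tcp_rot: [-2.464, -1.949, 0.0]
force: [-0.5, -0.1, -0.4]
gripper_width: 0.0006
grip_force: 0.0
```

```bash
python3 - <<'E'
from h import *
from cell import capture,look_for
cpos();p=capture('scene');tside(p);side(p,(.04,.055,.07,.085))
t=capture('top')
for q in('inkjar','flap_tape','flap_plain'):
    for n,i in(('scene',p),('top',t)): print(q,n,[(round(d['confidence'],2),np.round(d['extent']).tolist()) for d in look_for(i,q)[:2]])
ths=np.arange(-.1,.2,.02);w=capture('wrist');print(ths.round(2).tolist())
for i in(p,w,t): print(edge(i,-.13,.095,.15,-1,ths,.002).round().tolist())
E
```

```text
t 32.675 carton frame [ 0.0589 -0.0239  0.3341] f [-0.5 -0.3 -0.4] rot err [-0. -0.  0.]
tape side r,h(mm) [(0.03, 4), (0.045, 4), (0.06, 5), (0.075, 4), (0.09, 4), (0.105, 4), (0.12, 7)] slope [0.019 0.003]
red 1217 [400.5 285. ] [[406.0, 284.0], [407.0, 280.0], [407.0, 275.0]]
side r,h(mm) [(0.09, 6), (0.075, 6), (0.06, 6), (0.045, 5)] slope [0.02  0.004]
inkjar scene [(0.73, [281.0, 194.0, 306.0, 226.0])]
inkjar top [(0.57, [372.0, 298.0, 400.0, 318.0])]
flap_tape scene [(0.8, [320.0, 227.0, 430.0, 320.0])]
flap_tape top [(0.84, [212.0, 181.0, 304.0, 288.0])]
flap_plain scene [(0.68, [382.0, 255.0, 478.0, 353.0])]
flap_plain top [(0.78, [183.0, 177.0, 231.0, 273.0]), (0.31, [181.0, 177.0, 309.0, 291.0])]
[-0.1, -0.08, -0.06, -0.04, -0.02, 0.0, 0.02, 0.04, 0.06, 0.08, 0.1, 0.12, 0.14, 0.16, 0.18, 0.2]
[35.0, 35.0, 36.0, 35.0, 34.0, 33.0, 30.0, 27.0, 23.0, 18.0, 13.0, 8.0, 5.0, 2.0, 1.0, 0.0]
[69.0, 69.0, 69.0, 69.0, 70.0, 69.0, 68.0, 67.0, 65.0, 63.0, 62.0, 61.0, 60.0, 57.0, 50.0, 27.0]
[11.0, 21.0, 32.0, 42.0, 50.0, 56.0, 58.0, 58.0, 57.0, 54.0, 51.0, 46.0, 43.0, 39.0, 36.0, 33.0]
```

Both flaps are flat, the jar hasn't moved, and the robot is clear of everything. Handing in.

```bash
python3 -c "
from cell import workorder
print(workorder.job_done())"
```

```text
the job is handed in; nothing more can be done
None
```

The job is handed in at about 33 s of the 67 s: the blue-handled block lies flat on the pad in the free bay, and the plain flap, then the taped flap, are folded down flat; the last camera measurements put both within about 0.02 rad of flat and the ink jar where it started.

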